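# Hook the upper rail back into the packing-table rack and lock it

## Task

Put the loose scoop rail that lies across the black tote back on the slotted rack, in the free slots above the rail that is already there: hook the tabs of both end plates into the slots of both uprights, then push the rail down until it is fully home and both spring pins have snapped into their holes. Find the slots by feel and never force it (a push of one or two kilos is plenty), leave it hanging there on its own, and do not disturb the other things on the table.

Things in the scene. Friction and masses are not known exactly. Their poses are not given: they have to be found in the camera images.
- rail: Loose rail, about 0.5 kg: bright tube 336 mm long (own y), 25 thick (x), 36 high (z); origin at the tube's centre. At the start it lies across the tote's rims as it will hang: z up, tabs to its +x, away from the robot. Steel end plates (36 wide in y, 92 high, z -46 to 46) at y = 150 and -150 mm, their back faces at x = 16.5. Grip the tube from above in its middle 140 mm, fingers before and behind.
- rail_left (a point): Middle of the back face of the rail's left (+y) end plate: rail (16.5, 150, 0) mm, axes as the rail. Behind each plate are two hooked tabs, 5 mm thick in y: neck 6 mm long in x, z -31.5 to -21.5 (lower tab) and 18.5 to 28.5 (upper); then a lug 5 mm long, with the neck's top but reaching 9 mm lower than it (to z -40.5 and 9.5), ending 11 mm behind the plate.
- rail_right (a point): Middle of the back face of the right (-y) end plate: rail (16.5, -150, 0) mm; tabs as on the left. On this point of each plate a 5 mm thick spring pin sticks out 8 mm behind the plate, with its pull knob at the tube's front.
- rack: Fixed rack: two steel C-channel uprights, 44 mm wide, 300 mm apart (rack y = 150 and -150), tops 255 mm high, their slotted 4 mm webs facing the robot, backs open. Origin on the table midway between them at the webs' front face; x straight back through the webs, y left, z up. This is the pose of the feet: both uprights together are clamped up to 14 mm higher or lower on them; this pose omits that.
- row_left (a point): On the left web's front: middle of the lower edge of the third slot from below, nominal (rack 0, 150, 150 mm); true height up to 14 mm off, sideways and depth true. Each web has four slots, 9 mm wide in y, 22 high, lower edges 50 mm apart; the loose rail's tabs go in the third and fourth. Centred 31.5 mm above a slot's lower edge is a 9 mm square pin hole.
- row_right (a point): The same point on the right web (rack 0, -150, 150 mm). The two lower rows hold an identical rail: its tube's front 29 mm, knobs and hung scoops up to 45 mm before the webs, plate tops at nominal z 127.5.
- home (a point): Nominal place of the rail's origin when home, axes as the rack (rack -16.5, 0, 181.5 mm); true height up to 14 mm off, x to -18.5. Home, necks rest on the slots' lower edges. Tabs pass the slots only 9 to 12 mm above home; sideways play 2 mm. There the pins press on the webs: plates flat takes 12 N; friction then holds the rail up, sliding it home takes a 5 to 15 N push; pins snap in.
- tote: Fixed open black tote, 206 by 236 mm over its rims (x, y), 100 mm high, origin under its centre, y along the rail. Jar lids up to 34 mm high lie in it; the space under the rail's middle is free above them.
- pin_left (a joint): Travel of the rail's left spring pin in m: 0 = fully out (as at the start, and again when snapped into its hole), 0.008 = pressed back level with the plate's back face. Spring 4 N when out, 6 N when level.
- pin_right (a joint): The same for the right spring pin.
- jar_a: Bystander: glass jar, 66 mm wide, 85 mm high, left of the work area; origin under its centre.
- jar_b: Bystander: the same jar, behind the rack.
- jar_c: Bystander: the same jar, right of the work area.
- deli_cup: Bystander: clear open cup, 90 mm wide, 75 mm high, behind the rack.
- sanitizer: Bystander: clear bottle, 60 mm wide, 150 mm high, right of the rack.
- spoon: Bystander: steel spoon lying left of the rack, 220 mm long.

How it is judged:
On the way:
1. the tabs of both end plates are through the slots, with the pins pressed back by the webs (x of each of rail_left, rail_right in the frame of rack above -0.006 m and value of joint each of pin_left, pin_right above 0.0015 m and z of each of rail_left, rail_right in the frame of rack above 0.165 m), for 0.05 s.
At the end, for the whole second after the job is handed in: The rail hangs by itself, at rest, in the upper two rows of slots: plate middles within 4 mm of the web fronts and 165 to 198 mm above the table, centred within 6 mm, upright within 3.4 degrees, and both spring pins out to within 2 mm (snapped into their holes) (x of rail_left in the frame of rack between -0.004 and 0.003 m and x of rail_right in the frame of rack between -0.004 and 0.003 m and z of rail_left in the frame of rack between 0.165 and 0.198 m and z of rail_right in the frame of rack between 0.165 and 0.198 m and y of rail in the frame of rack between -0.006 and 0.006 m and value of joint each of pin_left, pin_right below 0.002 m and angle between rail's own z axis and vertical below 0.06 rad and linear speed of rail below 0.02 m/s); the robot touches nothing.
It fails at once if the rail is forced: more than 60 N in all between rail and rack (contact force between rail and rack above 60 N).
It fails at once if the arm or the gripper pushes the rack with more than 25 N (contact force between any of the arm, the fingers and rack above 25 N).
It fails at once if a bystander on the table is shifted by more than 25 mm (distance of any of jar_a, jar_b, jar_c, deli_cup, sanitizer, spoon from where it was at the start of the episode above 0.025 m).
It also fails if it takes over 51 s, if anything falls off the work surface, if the arm or the gripper's body presses on something with over 40 N, if the wrist force passes 120 N, or if a joint passes its speed limit or range.

## Robot

A 7-joint arm with a two-finger parallel gripper is mounted at the origin on the work surface. World frame = base frame: x ahead of the robot, y to its left, z up, the work surface at z = 0. Lengths are in m, angles in rad, forces in N, time in s.
With the tool pointing down it reaches from about 0.425 to 0.875 m from the base axis. Payload 9.9 kg.
Tool frame: the origin (TCP) lies at the very end of the fingers, on their centre line; the grasp point (between the pads) lies 19 mm behind it (arm.grasp_offset is the distance from the TCP to the grasp point, in m); z points along the fingers, y is the direction in which the jaws open and shut (so a half turn about z gives the same grasp; the last joint's range is limited). The gripper opens to 85 mm and grips with 20 to 120 N. Pads are 22 mm wide; open, the fingers measure 114 mm over their backs; the gripper's body (76 mm by 85 mm) begins 54 mm behind the grasp point. The pads swing forward as they close: fully open they stand 13 mm farther back than shut.
Start: joints at [1.258, 0.576, 0.025, 1.437, -0.015, 1.129, -0.057], TCP at [0.153, -0.657, 0.231] pointing down, gripper open.
Joint ranges: [-2.76, 2.76], [-0.34, 2.15], [-1.52, 1.57], [0.19, 2.46], [-1.09, 4.23], [0.17, 1.99], [-2.82, 2.82]. Speed limits (rad/s): [2.22, 2.22, 3.01, 3.01, 3.14, 3.14, 3.14].

## Interface

Orientations are given as a 3x3 rotation matrix whose columns are the frame's x, y, z axes.
In Python, from plant import arm, eyes, order gives the robot as it stands. The module is installed in compiled form; this text tells all that it offers.
- The arm moves only by the shell command python3 -m crank 'ROWS' [FORCE]. ROWS is JSON, a list of rows, each a list of 7 numbers: the shift along the tool's x, y, z in mm, then the turn, a rotation vector about the tool's x, y, z in degrees, then the opening, from -1 (shut) to 1 (fully open). In form: [[x, y, z, ax, ay, az, claw], ...]. A call has 1 to 8 rows; each row is the pose to reach, as a shift and turn from the pose commanded when the call began, along the tool's axes at that moment; what a row does not reach only later rows make up. A row lasts 1/12 s, in which the tool goes at most 41.7 mm and 7.16 degrees, less where a joint would pass 70% of its speed; a pose out of reach is approached as far as the arm can. A call with a gripper value outside its range is refused whole. The fingers move at their own pace and stop on an object; FORCE is the grip in N (left out, the last holds). Time passes only in rows, so rows that repeat a pose let the fingers close. It gives the time, the measured TCP pose, the force and the opening at its end, in the units of the state.
- arm.state(): the state, without advancing time (a new reading comes with each control period).
- eyes.get_image(name): name is "scene" or "top"; returns a dict with "img" (480x640x3 uint8, red, green, blue), "fovy" (degrees; the focal length in pixels is half the picture's height over the tangent of half this angle, whatever the lens; pixels are square), "cx", "cy" (the principal point, pixels), "origin" and "attitude" of the camera in the world. Camera axes: x right, y up, looking along -z (the intrinsics and any distortion apply to the point x, -y, -z); pixel columns grow to the right and rows downward; lengths in m; the calibration is good to about 2 mm. A picture is of the moment at which its call begins. There is no depth.
- order.finish_job(): hands the job in, once; it reports no verdict.
The state is a dict: "t": time; "q": joint angles; "qd": joint speeds; "tau": joint torques, N m; "tcp_pos": TCP position; "tool_rot": TCP orientation; "wrist_force": force on the tool from outside, world axes, zero at the start; "ft_torque": the same for the moment, N m; "finger_gap": finger opening in m.
Only numpy, scipy, OpenCV 4.12 (cv2) and the standard library are available. Lean on these libraries where they do the work, as an engineer would, in place of code of your own. Each camera call takes 0.05 s, during which the arm holds its last target.

## Working session

There is one attempt and no reset: what is moved stays moved. The work goes in short steps, Python scripts to look and compute and a shell command to move; the robot and the scene stay as the last step left them, time stands still between calls to the robot, and variables do not carry over. Pictures are saved under pics/ and viewed, and the job is handed in when it is done.

```bash
mkdir -p pics; ls; cat > h.py <<'E'
import numpy as np, cv2, json
from plant import arm, eyes, order
def shot(name,fn):
    d=eyes.get_image(name); im=d['img'][:,:,::-1].copy(); cv2.imwrite('pics/'+fn+'.png',im)
    m={k:(np.array(v).tolist() if not np.isscalar(v) else v) for k,v in d.items() if k!='img'}
    json.dump(m,open('pics/'+fn+'.json','w')); return m
def crop(fn,x0,y0,x1,y1,out,s=4):
    im=cv2.imread('pics/'+fn+'.png')[y0:y1,x0:x1]; cv2.imwrite('pics/'+out+'.png',cv2.resize(im,None,fx=s,fy=s,interpolation=cv2.INTER_CUBIC))
E
python3 - <<'E'
from h import *
print(arm.state())
for n in ('scene','top'): print(n,shot(n,n+'0'))
print(eyes.get_image('top').keys())
E
```

```text
pics
{'t': 0.0, 'q': array([ 1.25817543,  0.57654237,  0.02485158,  1.43792561, -0.01496799,
        1.12900796, -0.05649842]), 'qd': array([-3.65847985e-04, -1.04880887e-03,  9.62263614e-04,  1.38193608e-03,
        1.22605715e-03, -6.66210167e-04, -3.71856039e-05]), 'tau': array([-1.17560950e-03, -7.65752435e+01,  2.24968694e+00, -2.85961980e+01,
        1.51687005e-02,  1.26759644e-02,  1.70376029e-05]), 'tcp_pos': array([ 0.1529944 , -0.65695469,  0.23042974]), 'tool_rot': array([[ 9.73924772e-01,  2.26870635e-01, -5.03509256e-04],
       [ 2.26871161e-01, -9.73923428e-01,  1.62243816e-03],
       [-1.22295887e-04, -1.69436444e-03, -9.99998557e-01]]), 'wrist_force': array([-0.47973663, -0.25650234, -0.05698056]), 'ft_torque': array([-0.02992243, -0.04526448, -0.02627214]), 'finger_gap': 0.08551964470308815}
scene {'fovy': 44.83975723991938, 'cx': 319.24890453672816, 'cy': 239.301962612367, 'origin': [1.2757493954197572, -0.45128958613682657, 1.2855758172154748], 'attitude': [[0.5712849036777901, -0.6711058250599321, 0.47249394747497686], [0.8207516909503193, 0.4667941569297615, -0.32934765348856615], [0.00046971485999992277, 0.5759515488536002, 0.8174836957035223]]}
top {'fovy': 42.34010987463246, 'cx': 324.226070367504, 'cy': 239.738898764372, 'origin': [0.3310504203953473, 0.010339216121090039, 1.487206310555195], 'attitude': [[0.013022071070063802, 0.9804681104889577, -0.1962465540570319], [-0.9997198793689374, 0.01664545322526537, 0.016825328569849984], [0.019763310947412505, 0.19597248072405177, 0.9804102194180033]]}
dict_keys(['img', 'fovy', 'cx', 'cy', 'origin', 'attitude'])
```

View pics/scene0.png

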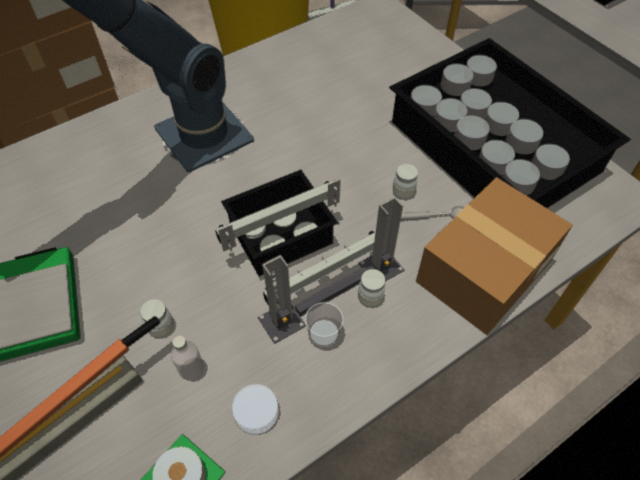

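View pics/top0.png

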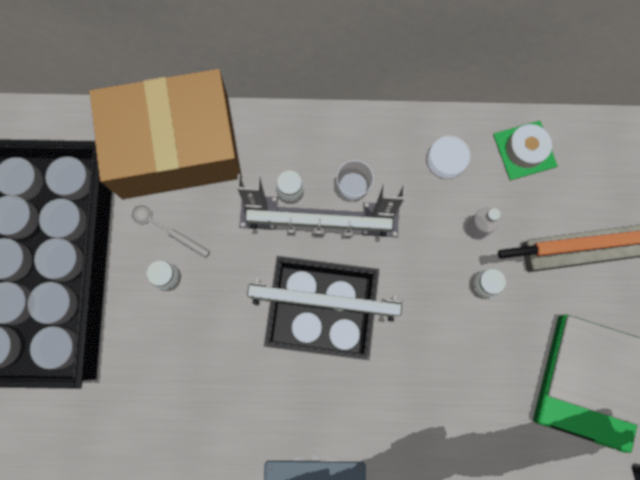

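The scene view shows the rack's back, with the uprights near (275,290) and (385,235). The rail lies across the tote from (225,235) to (335,190). In the top view, the loose rail runs from (250,292) to (400,310) and the rack stands at about (253,195) and (387,205). I'll enlarge both.

```bash
python3 - <<'E'
from h import *
crop('top0',230,170,420,320,'t1',4)
crop('scene0',205,165,415,345,'s1',3.8)
E
```

```text
(no output)
```

View pics/t1.png

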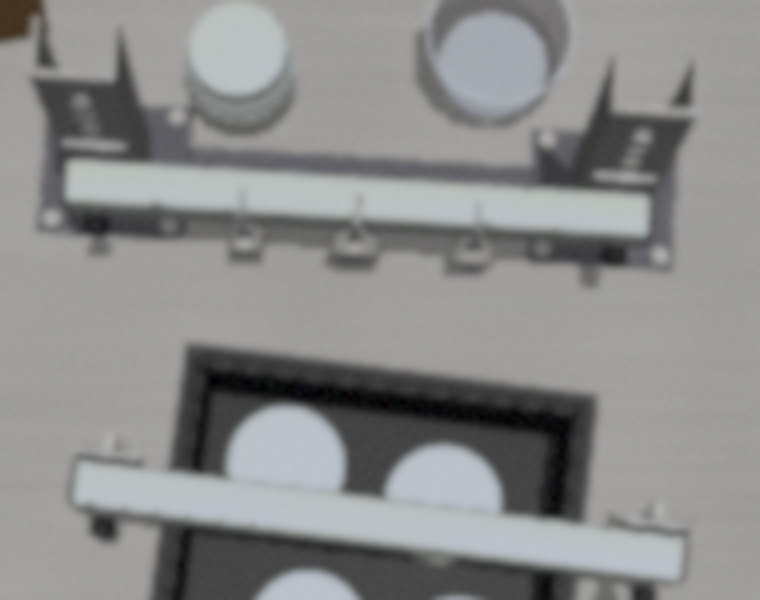

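View pics/s1.png

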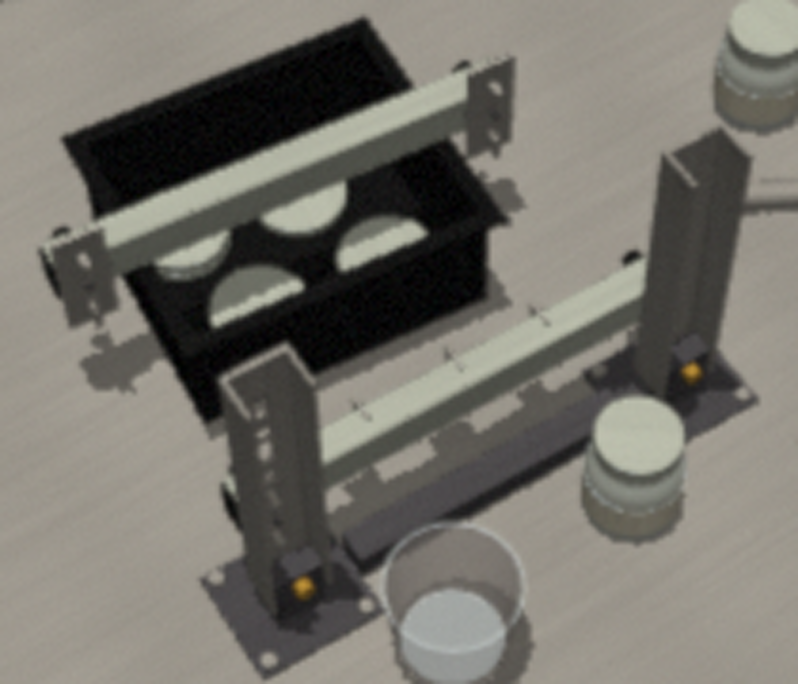

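```bash
python3 - <<'E'
from h import *
import cv2
def tile(fn,boxes,out,s):
    im=cv2.imread('pics/'+fn+'.png'); T=[]
    for (x,y) in boxes:
        c=cv2.resize(im[y:y+48,x:x+64],None,fx=6,fy=6,interpolation=cv2.INTER_CUBIC)
        c=cv2.convertScaleAbs(c,alpha=1.6,beta=10)
        for k in range(0,64,10): cv2.putText(c,str(x+k),(k*6,8),0,.3,(0,255,255),1); cv2.line(c,(k*6+3,10),(k*6+3,14),(0,255,255),1)
        for k in range(0,48,10): cv2.putText(c,str(y+k),(0,k*6+6),0,.3,(0,255,0),1); cv2.line(c,(20,k*6+3),(25,k*6+3),(0,255,0),1)
        T.append(c)
    cv2.imwrite('pics/'+out+'.png',np.vstack([np.hstack(T[:2]),np.hstack(T[2:])]))
tile('scene0',[(212,210),(300,170),(255,250),(365,190)],'s2',6)
tile('top0',[(235,265),(350,280),(230,170),(360,175)],'t2',6)
E
```

```text
(no output)
```

View pics/s2.png

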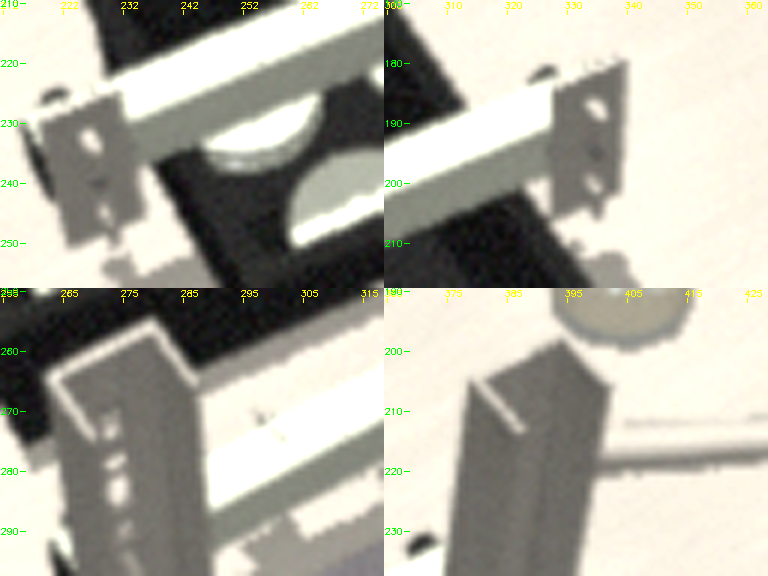

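View pics/t2.png

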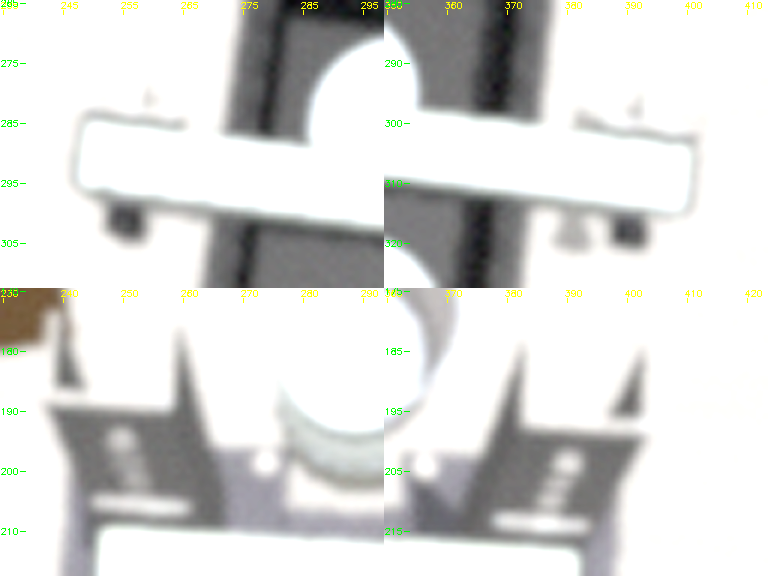

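```bash
cat > fit.py <<'E'
from h import *
from scipy.optimize import least_squares
from scipy.spatial.transform import Rotation as R
C={n:json.load(open('pics/%s0.json'%n)) for n in('scene','top')}
def proj(n,P):
    c=C[n]; p=(np.asarray(P)-c['origin'])@np.array(c['attitude']); f=240/np.tan(np.radians(c['fovy']/2))
    return np.c_[c['cx']+f*p[:,0]/-p[:,2], c['cy']-f*p[:,1]/-p[:,2]]
mm=lambda L:np.array(L)/1000.
rs=mm([[16.5,-168,46],[16.5,-132,46],[16.5,-168,-46],[16.5,-132,-46],[16.5,132,46],[16.5,168,46],[16.5,168,-46],[16.5,132,-46]])
rsu=np.array([[217.5,230.3],[231.8,225],[222.7,251],[235.8,245.3],[327.7,184.2],[340,179.5],[339,200.8],[327.7,205.7]])
rt=mm([[-12.5,168,18],[-12.5,-168,18]]);rtu=np.array([[247,296.2],[400.5,315.2]])
ks=mm([[0,-172,255],[0,-128,255],[0,128,255],[0,172,255]]);ksu=np.array([[262.3,263.8],[279.8,254.8],[379.2,204.8],[394.3,198.2]])
kt=mm([[0,172,255],[0,128,255],[0,-128,255],[0,-172,255],[0,168,127.5],[0,132,127.5],[0,-132,127.5],[0,-168,127.5]])
ktu=np.array([[237.5,189.3],[258.7,190.2],[382.7,198.3],[402.7,199.5],[245,204.3],[260.8,205.5],[377.8,212.2],[393.5,213.2]])
def fr(p):
    T=lambda P:P@R.from_rotvec(p[3:]).as_matrix().T+p[:3]
    return np.r_[(proj('scene',T(rs))-rsu),(proj('top',T(rt))-rtu)]
def fk(p):
    T=lambda P:(P+[0,0,p[2]])@R.from_rotvec([0,0,p[3]]).as_matrix().T+[p[0],p[1],0]
    return np.r_[(proj('scene',T(ks))-ksu),(proj('top',T(kt))-ktu)]
a=least_squares(lambda p:fr(p).ravel(),[.6,0,.12,0,0,0],loss='soft_l1'); b=least_squares(lambda p:fk(p).ravel(),[.8,0,0,0],loss='soft_l1')
print('rail',a.x[:3],np.degrees(a.x[3:]));print(np.round(fr(a.x),1).tolist())
print('rack',b.x[:3],np.degrees(b.x[3]));print(np.round(fk(b.x),1).tolist())
E
python3 fit.py
```

```text
rail [ 0.46752479 -0.01381474  0.11775787] [ 0.55920938  1.86586092 -6.3375247 ]
[[0.2, 0.3], [-0.3, -0.3], [-0.0, 0.1], [-0.0, 0.1], [-0.1, 0.0], [-0.0, -0.5], [-0.4, 0.1], [-0.8, 0.3], [-0.3, -0.5], [-0.7, -0.1]]
rack [ 0.67327391 -0.00098306  0.00130068] -2.7497308959552123
[[-0.6, 0.7], [0.1, 0.4], [-0.9, 0.3], [-0.3, -1.1], [-1.0, -0.7], [-0.8, -0.2], [-0.5, -0.3], [0.8, -0.2], [-0.0, 0.0], [0.1, -0.1], [-0.2, 0.7], [0.0, 0.7]]
```

```bash
cat >> fit.py <<'E'
def fr2(q): return fr(np.r_[q[:2],.118,0,0,q[2]])
a2=least_squares(lambda p:fr2(p).ravel(),[.47,0,-.1],loss='soft_l1')
print('rail flat',a2.x[:2],np.degrees(a2.x[2]));print(np.round(fr2(a2.x),1).tolist())
E
python3 fit.py
cat > go.py <<'E'
import sys
from h import *
from scipy.spatial.transform import Rotation as R
s=arm.state(); Rt=s['tool_rot']
x,y,z,yaw=map(float,sys.argv[1:5]) # TCP mm, yaw deg of tool y
c,n=np.cos(np.radians(yaw)),np.sin(np.radians(yaw))
Y=np.array([c,n,0]);Z=np.array([0,0,-1.]);X=np.cross(Y,Z);T=np.c_[X,Y,Z]
print('t',round(s['t'],2),'shift',np.round(Rt.T@(np.array([x,y,z])-s['tcp_pos']*1000),1),'rot',np.round(R.from_matrix(Rt.T@T).as_rotvec(degrees=True),2),
 'F',np.round(s['wrist_force'],1),'gap',round(s['finger_gap']*1000,1),'tcp',np.round(s['tcp_pos']*1000,1))
E
python3 go.py 467 -14 230 -6.3
```

```text
rail [ 0.46752479 -0.01381474  0.11775787] [ 0.55920938  1.86586092 -6.3375247 ]
[[0.2, 0.3], [-0.3, -0.3], [-0.0, 0.1], [-0.0, 0.1], [-0.1, 0.0], [-0.0, -0.5], [-0.4, 0.1], [-0.8, 0.3], [-0.3, -0.5], [-0.7, -0.1]]
rack [ 0.67327391 -0.00098306  0.00130068] -2.7497308959552123
[[-0.6, 0.7], [0.1, 0.4], [-0.9, 0.3], [-0.3, -1.1], [-1.0, -0.7], [-0.8, -0.2], [-0.5, -0.3], [0.8, -0.2], [-0.0, 0.0], [0.1, -0.1], [-0.2, 0.7], [0.0, 0.7]]
rail flat [ 0.46812166 -0.01398924] -6.193589205897253
[[0.1, -0.4], [-0.3, -0.9], [0.1, 0.4], [0.1, 0.5], [-0.2, -0.3], [-0.2, -0.7], [-0.2, 0.7], [-0.7, 0.9], [-0.3, -0.3], [-0.6, -0.3]]
t 0.15 shift [ 451.7 -555.1    1.3] rot [-7.000e-02 -4.000e-02 -7.059e+01] F [ 0.9  0.3 -0.2] gap 85.4 tcp [ 153.  -657.1  230.6]
```

```bash
python3 -m crank '[[25,-31,0,0,0,-3.9,1],[50,-62,0,0,0,-7.8,1],[75,-93,0,0,0,-11.7,1],[100,-123,0,0,0,-15.7,1],[125,-154,0,0,0,-19.6,1],[150,-185,0,0,0,-23.5,1],[175,-216,0,0,0,-27.4,1],[200,-247,0,0,0,-31.3,1]]' 80; python3 go.py 468 -14 230 -6.2
```

```text
t: 0.82
tcp_pos: [0.2922, -0.3696, 0.2313]
tool_rot: [[0.712, 0.702, -0.0], [0.702, -0.712, -0.0], [-0.0, 0.0, -1.0]]
wrist_force: [1.2, 1.0, 0.3]
finger_gap: 0.0857
t 0.82 shift [ 374.9 -129.8    1.2] rot [-0.000e+00  1.000e-02 -3.921e+01] F [1.2 1.  0.3] gap 85.7 tcp [ 292.2 -369.6  231.3]
```

```bash
python3 -m crank '[[37,-13,0,0,0,-4,1],[74,-26,0,0,0,-8,1],[111,-39,0,0,0,-12,1],[148,-52,0,0,0,-16,1],[186,-64,0,0,0,-20,1],[223,-77,0,0,0,-24,1],[260,-90,0,0,0,-28,1],[298,-103,0,0,0,-32,1]]'; python3 go.py 468 -14 230 -6.2
```

```text
t: 1.48
tcp_pos: [0.4329, -0.0877, 0.2314]
tool_rot: [[0.232, 0.973, 0.0], [0.973, -0.232, -0.0], [-0.0, 0.0, -1.0]]
wrist_force: [0.6, -1.5, 0.2]
finger_gap: 0.0854
t 1.48 shift [79.8 17.   1.4] rot [ 0.01  0.02 -7.22] F [ 0.6 -1.5  0.2] gap 85.4 tcp [432.9 -87.7 231.4]
```

```bash
python3 go.py 468 -14 180 -6.2
```

```text
t 1.48 shift [79.8 17.  51.4] rot [ 0.01  0.02 -7.22] F [ 0.6 -1.5  0.2] gap 85.4 tcp [432.9 -87.7 231.4]
```

```bash
python3 -m crank '[[30,6,10,0,0,-3,1],[60,13,25,0,0,-6,1],[80,17,40,0,0,-7.2,1],[80,17,51,0,0,-7.2,1],[80,17,51,0,0,-7.2,1],[80,17,51,0,0,-7.2,1]]'; python3 go.py 468 -14 99 -6.2; python3 -c "
from h import *
shot('scene','s3');shot('top','t3');crop('scene','%d'%0,0,0,1,1) if 0 else None
crop('s3',180,100,400,260,'s3c',3.6)"
```

```text
t: 1.98
tcp_pos: [0.4674, -0.0158, 0.18]
tool_rot: [[0.111, 0.994, -0.002], [0.994, -0.111, -0.0], [-0.0, -0.002, -1.0]]
wrist_force: [-0.6, -0.9, -0.5]
finger_gap: 0.0856
t 1.98 shift [ 1.9  0.5 81. ] rot [-0.1   0.02 -0.19] F [-0.6 -0.9 -0.5] gap 85.6 tcp [467.4 -15.8 180. ]
```

View pics/s3c.png

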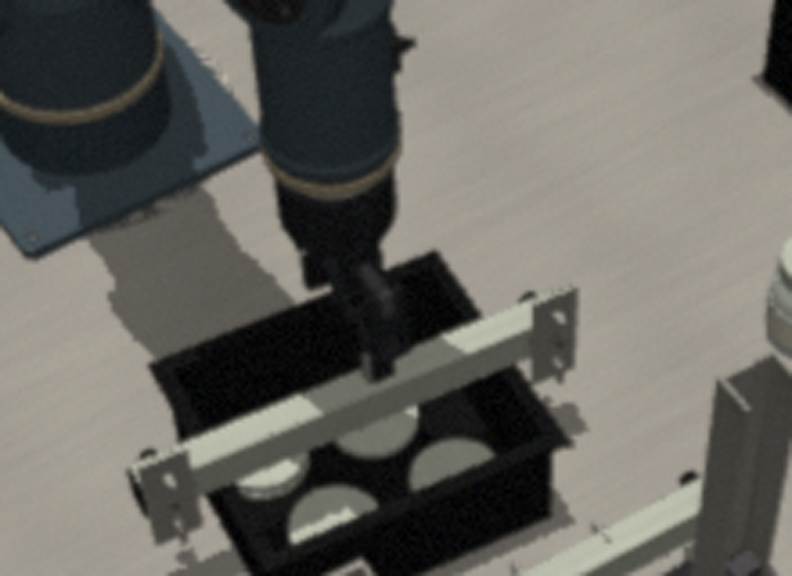

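The rear fingertip hangs behind the rail's middle at (378,370) in the crop, so the grasp is lined up. Next I descend and close.

```bash
python3 -m crank '[[2,0.5,25,0,0,-0.2,1],[2,0.5,50,0,0,-0.2,1],[2,0.5,72,0,0,-0.2,1],[2,0.5,81,0,0,-0.2,1],[2,0.5,81,0,0,-0.2,1]]'; python3 -m crank '[[0,0,0,0,0,0,-0.2],[0,0,0,0,0,0,-0.5],[0,0,0,0,0,0,-0.6],[0,0,0,0,0,0,-0.7],[0,0,0,0,0,0,-1],[0,0,0,0,0,0,-1],[0,0,0,0,0,0,-1],[0,0,0,0,0,0,-1]]' 80;python3 go.py 468 -14 99 -6.2
```

```text
t: 2.5
tcp_pos: [0.4679, -0.0145, 0.0984]
tool_rot: [[0.109, 0.994, -0.002], [0.994, -0.109, -0.0], [-0.001, -0.002, -1.0]]
wrist_force: [-0.7, -0.1, 0.0]
finger_gap: 0.0853
t: 3.17
tcp_pos: [0.4692, -0.0137, 0.1002]
tool_rot: [[0.108, 0.994, 0.002], [0.994, -0.108, -0.0], [-0.0, 0.002, -1.0]]
wrist_force: [-1.0, -0.1, 9.6]
finger_gap: 0.0243
t 3.17 shift [-0.4 -1.2  1.2] rot [ 0.09  0.01 -0.02] F [-1.  -0.1  9.6] gap 24.3 tcp [469.2 -13.7 100.2]
```

```bash
python3 -m crank '[[0,0,-20,0,0,0,-1],[0,0,-50,0,0,0,-1],[0,0,-90,0,0,0,-1],[0,0,-125,0,0,0,-1],[0,0,-130,0,0,0,-1],[0,0,-130,0,0,0,-1]]';python3 go.py 600 2 230 -2.75
```

```text
t: 3.67
tcp_pos: [0.4696, -0.0138, 0.2311]
tool_rot: [[0.108, 0.994, 0.004], [0.994, -0.108, -0.001], [-0.0, 0.004, -1.0]]
wrist_force: [-0.6, 0.1, -5.4]
finger_gap: 0.0239
t 3.67 shift [ 29.8 127.9   1.7] rot [ 0.24  0.01 -3.47] F [-0.6  0.1 -5.4] gap 23.9 tcp [469.6 -13.8 231.1]
```

```bash
python3 -m crank '[[7,30,0,0,0,-1,-1],[15,64,0,0,0,-2,-1],[22,96,0,0,0,-3,-1],[30,122,0,0.2,0,-3.5,-1],[30,128,0,0.2,0,-3.5,-1],[30,128,0,0.2,0,-3.5,-1],[30,128,0,0.2,0,-3.5,-1]]';python3 go.py 600 2 230 -2.75; python3 - <<'E'
from h import *
shot('scene','s4');shot('top','t4')
import cv2
def tile(fn,boxes,out):
    im=cv2.imread('pics/'+fn+'.png'); T=[]
    for (x,y) in boxes:
        c=cv2.resize(im[y:y+48,x:x+64],None,fx=6,fy=6,interpolation=cv2.INTER_CUBIC)
        c=cv2.convertScaleAbs(c,alpha=1.6,beta=10)
        for k in range(0,64,10): cv2.putText(c,str(x+k),(k*6,8),0,.3,(0,255,255),1); cv2.line(c,(k*6+3,10),(k*6+3,14),(0,255,255),1)
        for k in range(0,48,10): cv2.putText(c,str(y+k),(0,k*6+6),0,.3,(0,255,0),1); cv2.line(c,(20,k*6+3),(25,k*6+3),(0,255,0),1)
        T.append(c)
    cv2.imwrite('pics/'+out+'.png',np.vstack([np.hstack(T[:2]),np.hstack(T[2:])]))
crop('s4',200,120,420,285,'s4c',3.6); crop('t4',220,160,420,310,'t4c',4)
E
```

```text
t: 4.25
tcp_pos: [0.5977, 0.0023, 0.2268]
tool_rot: [[0.047, 0.999, -0.008], [0.999, -0.047, 0.0], [-0.0, -0.008, -1.0]]
wrist_force: [-0.6, -1.0, -4.5]
finger_gap: 0.0239
t 4.25 shift [-0.1  2.3 -3.2] rot [-0.45  0.02  0.07] F [-0.6 -1.  -4.5] gap 23.9 tcp [597.7   2.3 226.8]
```

View pics/s4c.png

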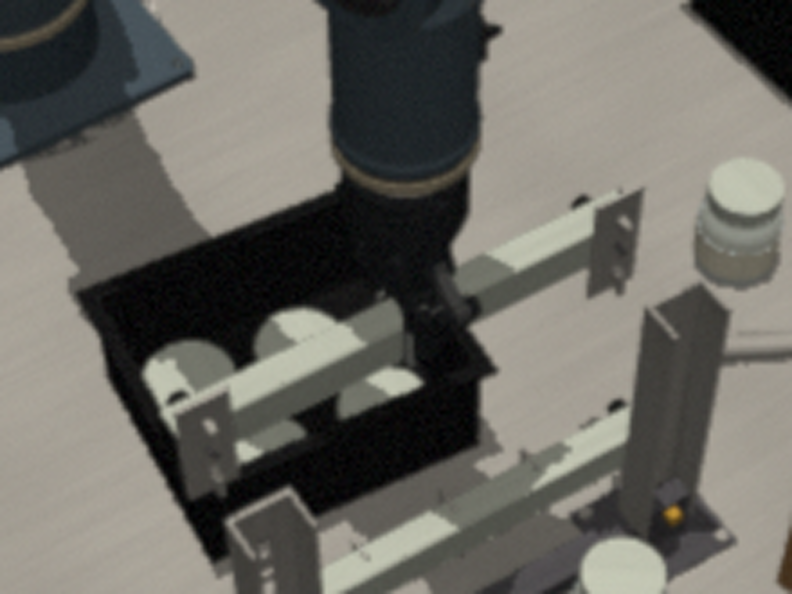

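View pics/t4c.png

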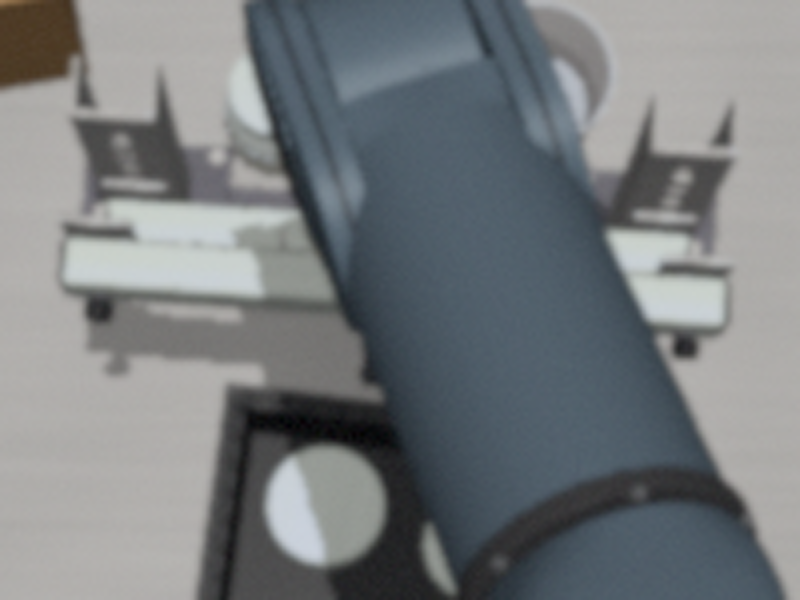

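```bash
cat >> h.py <<'E'
def tile(fn,boxes,out,g=1.6):
    im=cv2.imread('pics/'+fn+'.png'); T=[]
    for (x,y) in boxes:
        c=cv2.resize(im[y:y+48,x:x+64],None,fx=6,fy=6,interpolation=cv2.INTER_CUBIC)
        c=cv2.convertScaleAbs(c,alpha=g,beta=10)
        for k in range(0,64,10): cv2.putText(c,str(x+k),(k*6,8),0,.3,(0,255,255),1); cv2.line(c,(k*6+3,10),(k*6+3,14),(0,255,255),1)
        for k in range(0,48,10): cv2.putText(c,str(y+k),(0,k*6+6),0,.3,(0,255,0),1); cv2.line(c,(20,k*6+3),(25,k*6+3),(0,255,0),1)
        T.append(c)
    cv2.imwrite('pics/'+out+'.png',np.vstack([np.hstack(T[i:i+2]) for i in range(0,len(T),2)]))
E
python3 - <<'E'
from h import *
tile('s4',[(235,220),(345,160)],'s5'); tile('t4',[(225,200),(360,215)],'t5',1.2)
im=np.vstack([cv2.imread('pics/s5.png'),cv2.imread('pics/t5.png')]);cv2.imwrite('pics/st5.png',im)
E
```

```text
(no output)
```

View pics/st5.png

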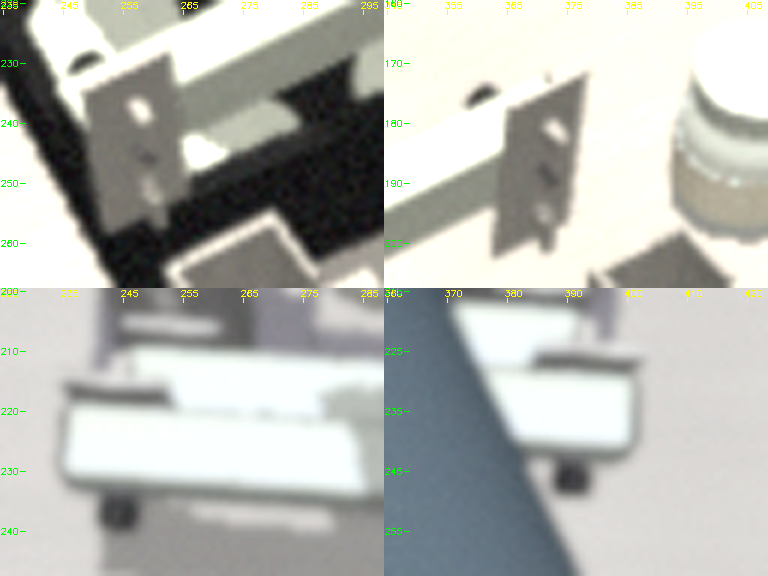

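```bash
cat > fit2.py <<'E'
from fit import *
rsu=np.array([[248.3,234.5],[262.8,228.3],[252.3,258.3],[265.8,251.7],[364.7,176.7],[378.5,171.7],[375.2,196.5],[362.8,202.3]])
rt=mm([[-12.5,168,18],[-12.5,-168,18],[16.5,168,46],[16.5,132,46],[16.5,-132,46],[16.5,-168,46]])
rtu=np.array([[235.8,230.2],[400.8,241.5],[235.3,214.5],[252.8,215.2],[385,224.2],[402.3,225.3]])
def g(p):
    T=lambda P:P@R.from_rotvec(p[3:]).as_matrix().T+p[:3]
    return np.r_[(proj('scene',T(rs))-rsu),(proj('top',T(rt))-rtu)]
a=least_squares(lambda p:g(p).ravel(),[.6,0,.25,0,0,0],loss='soft_l1')
print('RAIL2',a.x[:3],np.degrees(a.x[3:]));print(np.round(g(a.x),1).tolist())
E
python3 fit2.py|tail -2
```

```text
RAIL2 [0.59540784 0.00207843 0.24268831] [ 0.4066423   0.07037312 -2.83884623]
[[-0.6, 0.5], [-0.2, -0.6], [-0.3, 0.5], [0.3, -0.0], [0.2, 0.7], [-0.6, -0.7], [-0.3, 0.0], [-0.2, 0.5], [-1.2, 0.8], [-0.3, 0.6], [-1.0, -0.8], [-0.4, -0.3], [0.1, -0.3], [0.8, -0.2]]
```

```bash
python3 -m crank '[[0.7,12,10,-0.5,0,0,-1],[0.7,24,25,-0.5,0,0,-1],[0.7,32,36,-0.5,0,0,-1],[0.7,33,41,-0.5,0,0,-1],[0.7,33,41,-0.5,0,0,-1],[0.7,33,41,-0.5,0,0,-1]]';python3 go.py 630 1 186 -2.75; python3 -c "
from h import *
print(arm.state()['wrist_force'],arm.state()['ft_torque'])
shot('scene','s6');shot('top','t6');print(arm.state()['wrist_force'],arm.state()['ft_torque'],arm.state()['tcp_pos'])
tile('s6',[(250,225),(360,175)],'a'); tile('t6',[(225,185),(360,195)],'b',1.2)
cv2.imwrite('pics/st6.png',np.vstack([cv2.imread('pics/a.png'),cv2.imread('pics/b.png')]))
"
```

```text
t: 4.85
tcp_pos: [0.6315, 0.0015, 0.1878]
tool_rot: [[0.047, 0.999, 0.004], [0.999, -0.047, -0.0], [0.0, 0.004, -1.0]]
wrist_force: [0.2, 0.9, -3.3]
finger_gap: 0.024
t 4.85 shift [-0.6 -1.4  1.8] rot [ 0.23 -0.01  0.06] F [ 0.2  0.9 -3.3] gap 24.0 tcp [631.5   1.5 187.8]
[ 0.18321835  0.91163019 -3.32892379] [ 0.02337549 -0.04588465 -0.02597347]
[-0.7137619   0.26945325 -4.81869047] [-0.02230074  0.0062253  -0.03353819] [0.6319188  0.00165599 0.18881552]
```

View pics/st6.png

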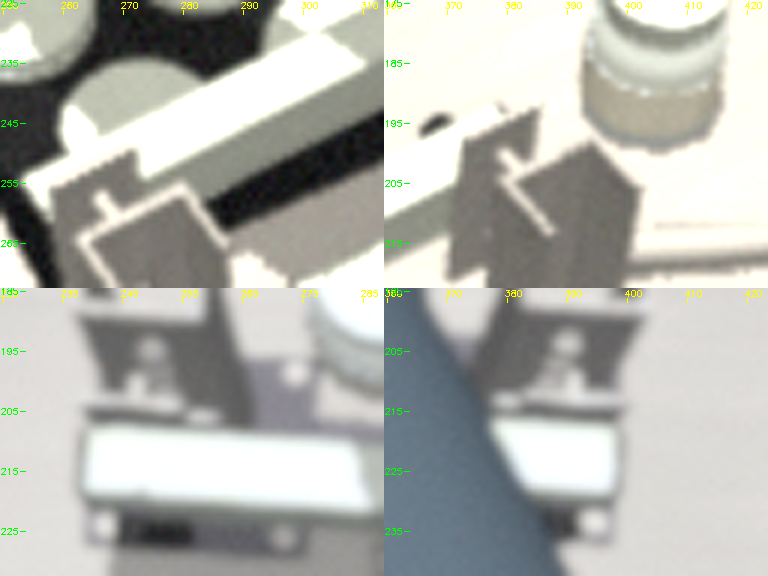

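```bash
python3 -m crank '[[0,5,0,0,0,0,-1],[0,10,0,0,0,0,-1],[0,12,0,0,0,0,-1],[0,13,0,0,0,0,-1],[0,14,0,0,0,0,-1],[0,14,0,0,0,0,-1]]'; python3 -m crank '[[0,1,0,0,0,0,-1],[0,1,0,0,0,0,-1],[0,1,0,0,0,0,-1]]';python3 -m crank '[[0,1,0,0,0,0,-1],[0,1,0,0,0,0,-1],[0,1,0,0,0,0,-1]]'
```

```text
t: 5.45
tcp_pos: [0.6462, 0.0009, 0.1882]
tool_rot: [[0.047, 0.999, 0.005], [0.999, -0.047, -0.0], [0.0, 0.005, -1.0]]
wrist_force: [0.4, 0.2, -4.5]
finger_gap: 0.0244
t: 5.7
tcp_pos: [0.6467, 0.0008, 0.1882]
tool_rot: [[0.047, 0.999, 0.005], [0.999, -0.047, -0.0], [-0.0, 0.005, -1.0]]
wrist_force: [-0.7, 1.0, -4.8]
finger_gap: 0.0242
t: 5.95
tcp_pos: [0.6471, 0.0008, 0.1881]
tool_rot: [[0.046, 0.999, 0.003], [0.999, -0.046, -0.0], [-0.0, 0.003, -1.0]]
wrist_force: [-5.9, -0.5, -2.5]
finger_gap: 0.0243
```

```bash
cat > st.py <<'E'
from h import *
s=arm.state(); print('T',np.round(s['ft_torque'],2),'tcp',np.round(s['tcp_pos']*1000,2),'F',np.round(s['wrist_force'],1))
E
python3 st.py; python3 -m crank '[[0,0,0.7,0,0,0,-1],[0,0,1.5,0,0,0,-1],[0,0,2.2,0,0,0,-1],[0,0,3,0,0,0,-1],[0,0,3,0,0,0,-1]]'; python3 st.py
```

```text
T [-0.04  1.14  0.37] tcp [647.06   0.77 188.15] F [-5.9 -0.5 -2.5]
t: 6.37
tcp_pos: [0.6471, 0.0009, 0.1851]
tool_rot: [[0.046, 0.999, 0.003], [0.999, -0.046, -0.0], [-0.0, 0.003, -1.0]]
wrist_force: [-6.3, -0.1, -3.0]
finger_gap: 0.0241
T [0.04 1.11 0.31] tcp [647.06   0.95 185.1 ] F [-6.3 -0.1 -3. ]
```

```bash
python3 -m crank '[[0,0,0.7,0,0,0,-1],[0,0,1.5,0,0,0,-1],[0,0,2.2,0,0,0,-1],[0,0,3,0,0,0,-1],[0,0,3,0,0,0,-1]]' >/dev/null; python3 st.py;python3 -m crank '[[0,0,0.7,0,0,0,-1],[0,0,1.5,0,0,0,-1],[0,0,2,0,0,0,-1],[0,0,2,0,0,0,-1]]' >/dev/null; python3 st.py
```

```text
T [0.18 1.05 0.32] tcp [647.17   0.99 182.13] F [-5.2  0.3 -2.6]
T [-0.05  0.01  0.  ] tcp [648.49   0.76 180.29] F [-0.6 -0.3 -4.2]
```

```bash
python3 -m crank '[[0,1,0.4,0,0,0,-1],[0,2,0.4,0,0,0,-1],[0,3,0.4,0,0,0,-1],[0,3,0.4,0,0,0,-1]]' >/dev/null; python3 st.py
```

```text
T [0.1  1.17 0.35] tcp [6.5030e+02 5.3000e-01 1.7976e+02] F [-5.5 -0.8 -0.8]
```

```bash
python3 -m crank '[[0,0.7,0,0,0,0,-1],[0,1.5,0,0,0,0,-1],[0,1.5,0,0,0,0,-1]]' >/dev/null; python3 st.py; python3 -m crank '[[0,0.7,0,0,0,0,-1],[0,1.5,0,0,0,0,-1],[0,1.5,0,0,0,0,-1]]' >/dev/null; python3 st.py
```

```text
T [0.12 1.6  0.03] tcp [6.5117e+02 5.3000e-01 1.7973e+02] F [-8.3 -0.7  0.2]
T [0.16 1.82 0.05] tcp [6.5254e+02 4.8000e-01 1.7976e+02] F [-9.2 -0.8 -0.2]
```

```bash
python3 -m crank '[[0,0.7,0,0,0,0,-1],[0,1.5,0,0,0,0,-1],[0,2.2,0,0,0,0,-1],[0,3,0,0,0,0,-1],[0,3,0,0,0,0,-1]]' >/dev/null; python3 st.py; python3 -m crank '[[0,0.7,0,0,0,0,-1],[0,1.5,0,0,0,0,-1],[0,2,0,0,0,0,-1],[0,2,0,0,0,0,-1]]' >/dev/null; python3 st.py
```

```text
T [ 0.14  2.   -0.  ] tcp [6.5519e+02 3.2000e-01 1.7972e+02] F [-10.2   0.2   1.8]
T [0.13 2.19 0.03] tcp [6.5694e+02 2.7000e-01 1.7976e+02] F [-10.9   0.2   2.1]
```

```bash
python3 -m crank '[[0,0.7,0,0,0,0,-1],[0,1.2,0,0,0,0,-1],[0,1.2,0,0,0,0,-1]]' >/dev/null; python3 st.py; python3 -m crank '[[0,0.4,0,0,0,0,-1],[0,0.8,0,0,0,0,-1],[0,0.8,0,0,0,0,-1]]' >/dev/null; python3 st.py
```

```text
T [0.13 2.59 0.18] tcp [6.5772e+02 1.6000e-01 1.7972e+02] F [-12.7  -0.2   2.2]
T [0.08 2.93 0.37] tcp [6.5800e+02 1.3000e-01 1.7972e+02] F [-15.3  -1.1   4.1]
```

```bash
python3 -m crank '[[0,-0.5,0.5,0,0,0,-1],[0,-0.5,1,0,0,0,-1],[0,-0.5,2,0,0,0,-1],[0,-0.5,2,0,0,0,-1]]' >/dev/null; python3 st.py; python3 -m crank '[[0,0,1,0,0,0,-1],[0,0,2,0,0,0,-1],[0,0,3,0,0,0,-1],[0,0,3,0,0,0,-1]]' >/dev/null; python3 st.py
```

```text
T [0.13 2.52 0.18] tcp [6.5780e+02 3.5000e-01 1.7758e+02] F [-12.7   0.2   2.2]
T [0.25 2.48 0.2 ] tcp [6.5779e+02 5.2000e-01 1.7449e+02] F [-13.9   0.    2.9]
```

```bash
python3 -m crank '[[0,0,1,0,0,0,-1],[0,0,2,0,0,0,-1],[0,0,3,0,0,0,-1],[0,0,3,0,0,0,-1]]' >/dev/null; python3 st.py; python3 -m crank '[[0,0,0.8,0,0,0,-1],[0,0,1.5,0,0,0,-1],[0,0,1.5,0,0,0,-1]]' >/dev/null; python3 st.py
```

```text
T [0.3  1.98 0.31] tcp [6.5801e+02 5.4000e-01 1.7120e+02] F [-10.1   1.1  -4.1]
T [0.2  2.44 0.4 ] tcp [6.5804e+02 6.1000e-01 1.7008e+02] F [-11.6  -0.3   1.6]
```

```bash
python3 -m crank '[[0,0,0.5,0,0,0,-1],[0,0,1,0,0,0,-1],[0,0,1,0,0,0,-1]]' >/dev/null; python3 st.py; python3 -m crank '[[0,0,0.5,0,0,0,-1],[0,0,1,0,0,0,-1],[0,0,1,0,0,0,-1]]' >/dev/null; python3 st.py
```

```text
T [0.21 2.49 0.34] tcp [6.5804e+02 6.1000e-01 1.6924e+02] F [-11.5   0.7   3.3]
T [0.11 2.87 0.37] tcp [6.5805e+02 5.8000e-01 1.6869e+02] F [-13.6  -0.3   7. ]
```

```bash
python3 -m crank '[[0,-0.5,0.5,0,0,0,-1],[0,-0.5,1,0,0,0,-1],[0,-0.5,1,0,0,0,-1]]' >/dev/null; python3 st.py; python3 -m crank '[[0,-0.5,0.5,0,0,0,-1],[0,-0.5,1,0,0,0,-1],[0,-0.5,1,0,0,0,-1]]' >/dev/null; python3 st.py
```

```text
T [0.07 3.22 0.3 ] tcp [6.5806e+02 6.0000e-01 1.6864e+02] F [-13.9   0.4  13.3]
T [-0.12  3.5   0.37] tcp [6.5805e+02 6.1000e-01 1.6856e+02] F [-14.7  -0.3  18.6]
```

```bash
python3 -m crank '[[0,-0.7,0,0,0,0,-1],[0,-1.5,0,0,0,0,-1],[0,-1.5,0,0,0,0,-1]]' >/dev/null; python3 st.py; python3 -m crank '[[0,-0.7,-0.5,0,0,0,-1],[0,-1.5,-1,0,0,0,-1],[0,-1.5,-1,0,0,0,-1]]' >/dev/null; python3 st.py; python3 go.py 658 0 168 -2.75
python3 -c "
from h import *
shot('scene','s7');shot('top','t7')
tile('s7',[(250,235),(360,180)],'a'); tile('t7',[(225,175),(360,185)],'b',1.3)
cv2.imwrite('pics/st7.png',np.vstack([cv2.imread('pics/a.png'),cv2.imread('pics/b.png')]))
"
```

```text
T [-0.08  2.11  0.43] tcp [6.5793e+02 6.0000e-01 1.6855e+02] F [-9.1 -0.6 13.3]
T [-0.1   0.18  0.34] tcp [6.5763e+02 6.2000e-01 1.6851e+02] F [-2.   0.6  6.3]
t 11.95 shift [-0.6  0.4  0.5] rot [ 0.45 -0.03  0.07] F [-2.   0.6  6.3] gap 24.3 tcp [6.576e+02 6.000e-01 1.685e+02]
```

View pics/st7.png

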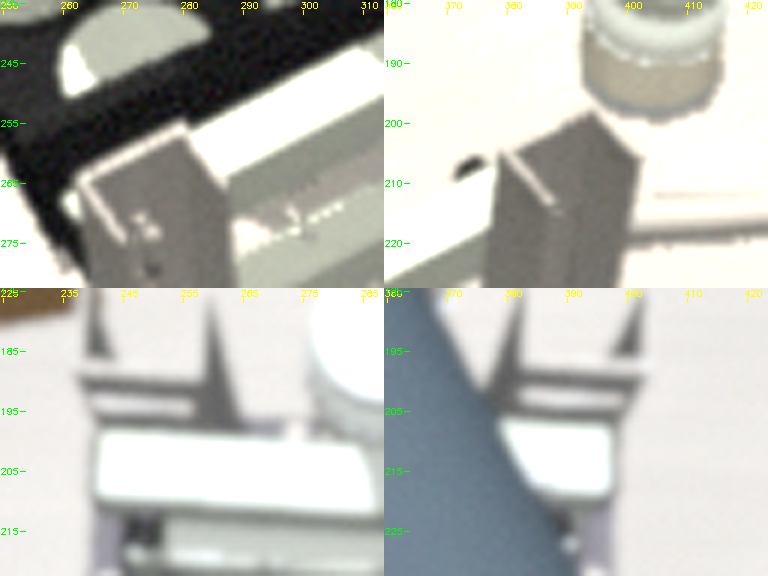

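```bash
cat > knob.py <<'E'
from fit2 import *
def pose(x,y,z,yaw): return R.from_euler('z',yaw,degrees=True).as_matrix(),np.array([x,y,z])
# knob calibrate from pose 2 top images
p=a.x; M=R.from_rotvec(p[3:]).as_matrix()
for zk in (0,):
  for xk in (-20,-25,-30,-35,-40,-45):
    P=mm([[xk,150,zk],[xk,-150,zk]])@M.T+p[:3]
    print(xk,'top',proj('top',P).round(1).tolist(),'scene',proj('scene',P).round(1).tolist())
# current: rail = TCP + (-2.3,0,16..17.8)
for dx in (0,):
  M2,t2=pose(.6556,.0004,.1855,-2.8)
  for xk in (-20,-25,-30,-35,-40,-45):
    P=mm([[xk,150,0],[xk,-150,0]])@M2.T+t2
    print('now',xk,'top',proj('top',P).round(1).tolist(),'scene',proj('scene',P).round(1).tolist())
E
python3 knob.py | tail -12
python3 -c "
from h import *
tile('t7',[(230,195),(365,205)],'a',1.5); tile('s7',[(345,185),(240,235)],'b',1.8)
cv2.imwrite('pics/st8.png',np.vstack([cv2.imread('pics/a.png'),cv2.imread('pics/b.png')]))
tile('s4',[(345,150),(235,210)],'b',1.8);tile('t4',[(225,200),(360,215)],'a',1.5);cv2.imwrite('pics/st9.png',np.vstack([cv2.imread('pics/a.png'),cv2.imread('pics/b.png')]))
"
```

```text
-20 top [[244.1, 237.0], [390.3, 246.8]] scene [[361.3, 177.2], [249.3, 232.1]]
-25 top [[243.8, 239.4], [390.2, 249.1]] scene [[360.1, 175.9], [248.3, 230.6]]
-30 top [[243.6, 241.8], [390.1, 251.5]] scene [[358.9, 174.5], [247.2, 229.0]]
-35 top [[243.4, 244.2], [390.0, 253.9]] scene [[357.7, 173.2], [246.1, 227.5]]
-40 top [[243.2, 246.6], [389.9, 256.4]] scene [[356.5, 171.9], [245.1, 226.0]]
-45 top [[243.0, 249.0], [389.8, 258.8]] scene [[355.4, 170.5], [244.0, 224.4]]
now -20 top [[248.8, 215.1], [387.7, 224.1]] scene [[374.4, 209.2], [264.9, 265.0]]
now -25 top [[248.6, 217.4], [387.6, 226.4]] scene [[373.2, 207.8], [263.9, 263.4]]
now -30 top [[248.4, 219.6], [387.5, 228.6]] scene [[372.0, 206.4], [262.8, 261.9]]
now -35 top [[248.2, 221.9], [387.4, 230.9]] scene [[370.8, 205.0], [261.7, 260.3]]
now -40 top [[248.0, 224.1], [387.3, 233.2]] scene [[369.6, 203.7], [260.6, 258.7]]
now -45 top [[247.8, 226.4], [387.2, 235.4]] scene [[368.5, 202.3], [259.6, 257.1]]
```

View pics/st8.png

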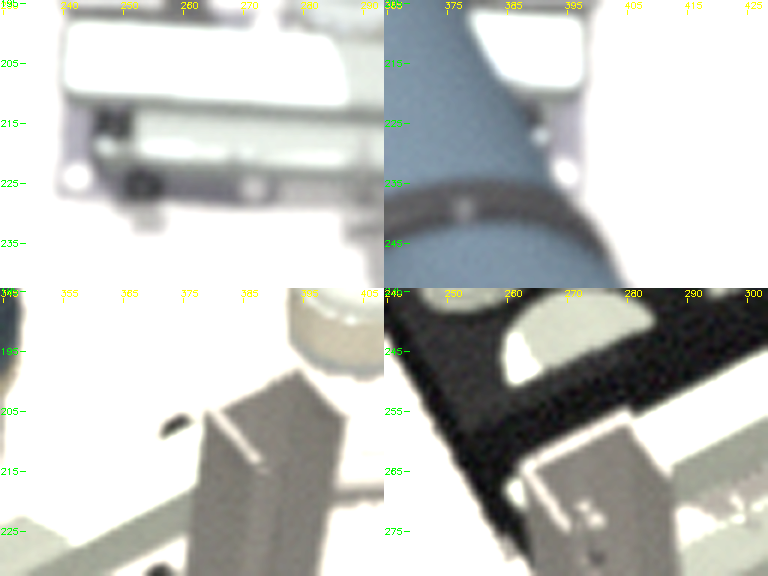

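View pics/st9.png

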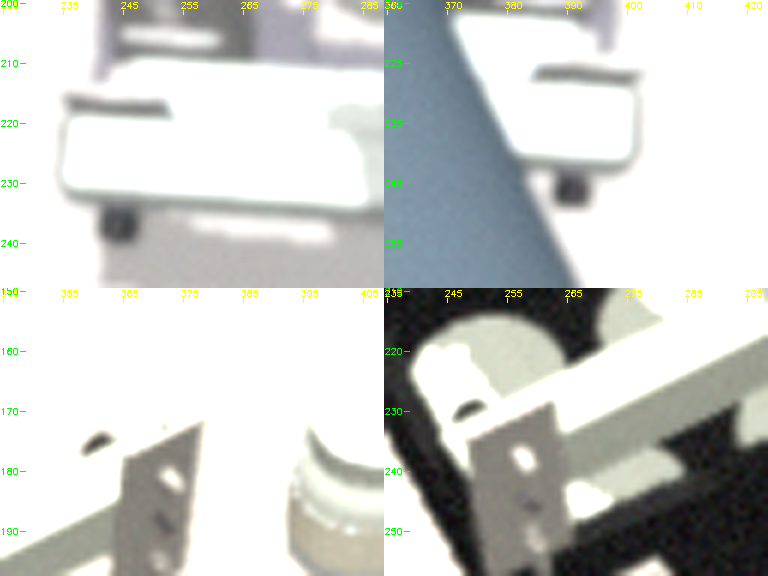

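```bash
python3 -m crank '[[0,-0.3,-1,0,0,0,-1],[0,-0.3,-2,0,0,0,-1],[0,-0.3,-2,0,0,0,-1]]' >/dev/null; python3 st.py; python3 -m crank '[[0,0,-1,0,0,0,-1],[0,0,-2,0,0,0,-1],[0,0,-2,0,0,0,-1]]' >/dev/null; python3 st.py;  python3 -m crank '[[0,0,-0.5,0,0,0,-1],[0,0,-1,0,0,0,-1],[0,0,-1,0,0,0,-1]]' >/dev/null; python3 st.py
```

```text
T [-0.26 -0.22  0.2 ] tcp [6.5641e+02 1.4000e-01 1.6901e+02] F [ 1.1 -1.1 -4.1]
T [-0.01 -0.43  0.26] tcp [6.5624e+02 2.5000e-01 1.7092e+02] F [ 2.6 -0.6 -7.6]
T [ 0.03 -0.82  0.3 ] tcp [6.5614e+02 2.1000e-01 1.7124e+02] F [  5.4  -1.3 -15.3]
```

```bash
python3 -m crank '[[0,0.3,1,0,0,0,-1],[0,0.5,2,0,0,0,-1],[0,0.5,3,0,0,0,-1],[0,0.5,4,0,0,0,-1],[0,0.5,4,0,0,0,-1]]' >/dev/null; python3 st.py
```

```text
T [-0.39  0.11 -0.  ] tcp [6.5676e+02 3.6000e-01 1.6869e+02] F [ 0.3  0.7 -4.4]
```

```bash
python3 -m crank '[[0,0,0,0,0,0,-0.3],[0,0,0,0,0,0,-0.1],[0,0,0,0,0,0,0.2],[0,0,0,0,0,0,0.4],[0,0,0,0,0,0,0.5],[0,0,0,0,0,0,0.5]]'; python3 st.py
```

```text
t: 13.72
tcp_pos: [0.6569, 0.0004, 0.1686]
tool_rot: [[0.047, 0.999, 0.006], [0.999, -0.047, -0.0], [0.0, 0.006, -1.0]]
wrist_force: [-0.1, -0.1, 0.0]
finger_gap: 0.0643
T [ 0.   -0.02  0.04] tcp [6.5693e+02 3.6000e-01 1.6856e+02] F [-0.1 -0.1  0. ]
```

Released, with zero force on the wrist. I'll retreat straight up, then back towards the robot, and look.

```bash
python3 -m crank '[[0,0,-10,0,0,0,0.5],[0,0,-30,0,0,0,0.5],[0,0,-60,0,0,0,0.5],[0,0,-95,0,0,0,0.5],[0,0,-130,0,0,0,0.5],[0,0,-130,0,0,0,0.5]]'>/dev/null;python3 st.py; python3 -m crank '[[0,-35,0,0,0,0,0.5],[0,-70,0,0,0,0,0.5],[0,-105,0,0,0,0,0.5],[0,-140,0,0,0,0,0.5],[0,-175,0,0,0,0,0.5],[0,-200,0,0,0,0,0.5],[0,-200,0,0,0,0,0.5]]'>/dev/null; python3 -c "
from h import *
shot('scene','s9');shot('top','t9')
tile('t9',[(225,180),(360,190)],'a',1.4); tile('s9',[(345,185),(240,235)],'b',1.8)
cv2.imwrite('pics/st10.png',np.vstack([cv2.imread('pics/a.png'),cv2.imread('pics/b.png')]))
"; python3 st.py
```

```text
T [ 0.    0.01 -0.03] tcp [658.67   1.35 306.85] F [0.6 0.3 0.3]
T [-0.03 -0.08 -0.  ] tcp [456.2    9.67 298.46] F [0.1 0.2 0.5]
```

View pics/st10.png

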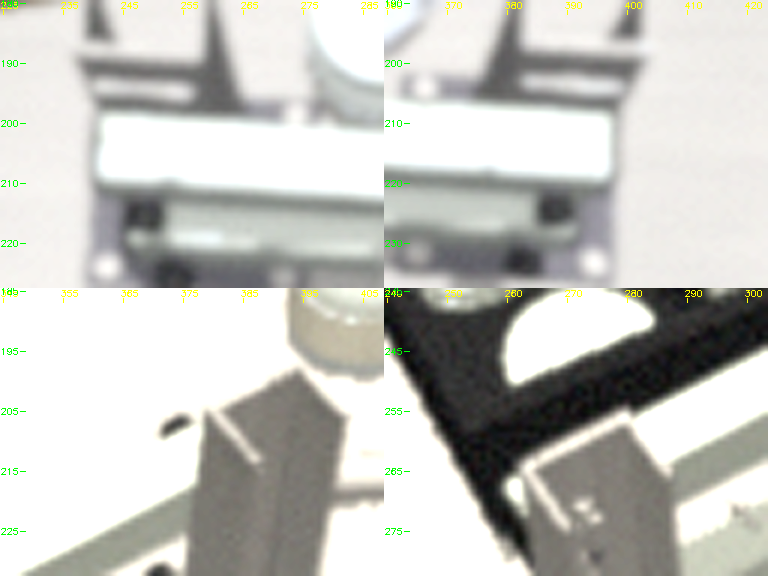

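View pics/s9.png

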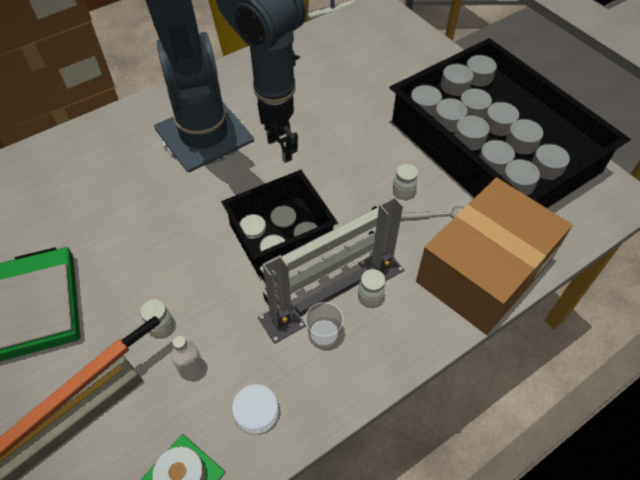

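View pics/t9.png

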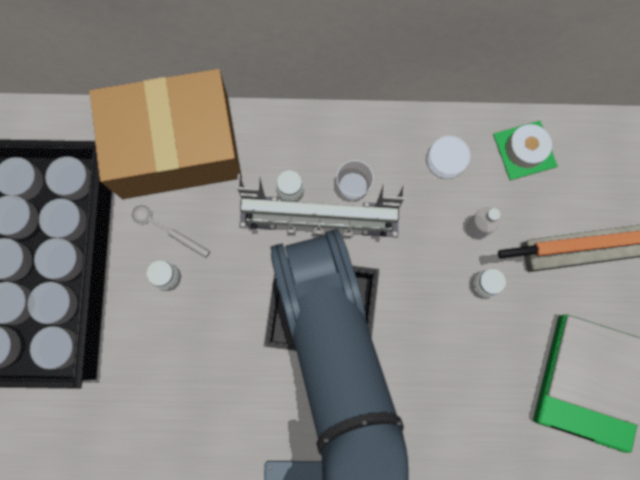

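The rail hangs level in the upper slots. Both knobs, at (249,215) and (388,224) in the top view, stand the same short distance from the tube as before the insertion. The bystanders show no movement.

```bash
python3 -m crank '[[0,0,0,0,0,0,0.5],[0,0,0,0,0,0,0.5],[0,0,0,0,0,0,0.5]]'>/dev/null; python3 st.py; python3 -c "
from plant import order
print(order.finish_job())"
```

```text
T [0.01 0.03 0.05] tcp [457.21   9.8  297.23] F [ 0.2  0.2 -0.1]
the job is handed in; nothing more can be done
None
```

The rail is back on the rack in the upper two rows of slots, seated with both spring pins in. I handed the job in at about 16 s of the 51 s allowed; no verdict is reported.

- **Insertion:** I gripped the tube at its middle and slid the tabs down the webs with about 6 N until they dropped into the slots. I then pressed the plates flat, with at most about 15 N. Pushing the rail down to its stop took about 23 N at most. That is just over the two kilos you named but well below the 60 N limit.
- **Pin check:** On a gentle upward pull the rail rose about 2.5 mm. It then stopped with about 10 N of resistance above its weight, even on both sides, which means both pins are in their holes. I lowered it again before letting go.
- **Final look:** Wrist force was zero after release. In the last images the rail hangs level, and both pull knobs stand as far out as before insertion. The bystanders look unmoved, compared by eye.
- **Disagreement:** The images put the uprights about 1 mm above nominal, while by feel they were about 4 mm above. I trusted the feel.

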